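Spot-weld a basket's hanger tab, then hold the basket up level for inspection

ROBOT

A 6-joint arm with a two-finger parallel gripper is mounted at the origin on the work surface. World frame = base frame: x ahead of the robot, y to its left, z up, the work surface at z = 0. Lengths are in m, angles in degrees, forces in N, time in s.
With the tool pointing down it reaches from about 0.35 to 0.875 m from the base axis. Payload 15.5 kg.
Tool frame: the origin (TCP) lies on the centre line of the jaws, within the pads' length; the fingertips stand ahead of it and the grasp point (between the pads) lies 5 mm behind it (tips_ahead is the z of the fingertips in the tool frame, in m); z points along the fingers, y is the direction in which the jaws open and shut (so a half turn about z gives the same grasp; the last joint's range is limited). The gripper opens to 85 mm and grips with 20 to 120 N. Pads are 22 mm wide; open, the fingers measure 114 mm over their backs; the gripper's body (76 mm by 85 mm) begins 54 mm behind the grasp point. The pads swing forward as they close: fully open they stand 13 mm farther back than shut.
Start: joints at [-79.899, 28.281, 77.091, -0, 74.628, -5.472], TCP at [0.168, -0.602, 0.245] pointing down, gripper open.
Joint ranges: [-166.48, 166.48], [-47.26, 123.95], [12.59, 153.08], [-70.14, 250.14], [6.76, 159.57], [-176.63, 176.63]. Speed limits (degrees/s): [108.29, 108.29, 147.25, 172.46, 172.46, 172.46].

INTERFACE

Orientations are given as [roll, pitch, yaw] about the fixed x, y, z axes, in that order (R = Rz(yaw) Ry(pitch) Rx(roll)).
In Python, from cell import * gives the robot as it stands.
- The arm moves only by the shell command python3 -m jog 'ROWS' [FORCE]. ROWS is a JSON object of lists of equal length, an entry for each row: "jaw": the opening, from 0 (shut) to 1 (fully open); "linear": the shift along the world's x, y, z in cm, a list of three; "yaw": the turn about the world's z in rad. In form: {"jaw": [jaw, ...], "linear": [[x, y, z], ...], "yaw": [yaw, ...]}. A call has 1 to 10 rows; each row shifts and turns the pose as measured when the row begins; what a row does not reach is not made up. A row lasts 1/10 s, in which the tool goes at most 50 mm and 8.59 degrees, less where a joint would pass 70% of its speed; a pose out of reach is approached as far as the arm can. A call is refused whole if a number of a shift passes 5 or a number of a turn 0.15, either way. A call with a gripper value outside its range is refused whole. The fingers move at their own pace and stop on an object; FORCE is the grip in N (left out, the last holds). Time passes only in rows, so rows that do not move let the fingers close. It gives the time, the measured TCP pose, the force and the opening at its end, in the units of the state.
- read_state(): the state, without advancing time (a new reading comes with each control period).
- snapshot(name): name is "scene" or "top"; returns a dict with "pixels" (420x560x3 uint8, red, green, blue), "fx", "fy", "cx", "cy" (pixels), "position" and "attitude" of the camera in the world. Camera axes: x right, y up, looking along -z (the intrinsics and any distortion apply to the point x, -y, -z); pixel columns grow to the right and rows downward; lengths in m; the calibration is good to about 2 mm. A picture is of the moment at which its call begins. There is no depth.
- hand_in(): hands the job in, once; it reports no verdict.
The state is a dict: "t": time; "joint_pos": joint angles; "qd": joint speeds; "joint_efforts": joint torques, N m; "tcp_pos": TCP position; "eef_rot": TCP orientation; "contact_force": force on the tool from outside, world axes, zero at the start; "torque": the same for the moment, N m; "grip_width": finger opening in m.
Only numpy, scipy, OpenCV 4.12 (cv2) and the standard library are available. Lean on these libraries where they do the work, as an engineer would, in place of code of your own. Each camera call takes 0.05 s, during which the arm holds its last target.

TASK

Weld the hanger tab of the wire basket that stands in the bench spot welder: press the welder's hand lever down to its stop, keep it there for about a second, and let it come all the way back up. Then take the basket by its tube handle, lift it just clear of the work rest's low corner stops, draw it out from between the electrodes without forcing it up against the upper one, and hold it up for inspection, level and still, a hand's breadth clear of the electrodes and with its bottom at least 120 mm above the bench. Leave everything else on the bench where it is; the program finishes while still holding the basket up.

Things in the scene. Friction and masses are not known exactly. Their poses are not given: they have to be found in the camera images.
- welder: Bench spot welder, fixed: blue case, two copper arms 28 mm thick one above the other. Origin on the bench below the electrodes; y runs along the arms into the case (case at y 250 to 580 mm), x level across, z up. The basket stands on its work rest (steel plate, top 30 mm above the bench, y -195 to -15 mm) within four corner stops 8 mm high, 2 to 6 mm of play. The electrode gap opens to -y.
- lower_electrode (a point): Top face of the fixed lower electrode (16 mm across), 122.5 mm above the bench, on the welder's origin axis. The basket's tab lies on it.
- electrode: Upper copper electrode, 16 mm across, sprung in its holder; origin at the centre of its lower face. Lever up: the face is about 30 mm above the tab (158 mm above the bench). Lever at its stop: it presses the tab with about 15 N. Arm end and holder reach 15 mm past the electrode axis towards the welder's -y; the top of the raised arm's end is about 245 mm above the bench.
- lever (a joint): Angle of the hand lever (rad): 0 = fully up, 0.60 = pressed down to its stop. It lies above the arms in the same upright plane and carries the upper arm with it. It needs about 8 N on top of the grip over most of the swing and about 13 N at the stop, and springs back up when released.
- lever_grip (a point): Centre of the lever's cross grip: black rubber bar, round, 22 mm thick, 110 mm long, level, along the welder's x; free on top. 190 mm from lever_pivot. At joint 0 the line from pivot to grip rises 0.62 rad above level (grip about 335 mm above the bench); at the stop 0.02 rad (about 229 mm).
- lever_pivot (a point): Hinge axis of the lever, at welder (0, 210, 225) mm; the axis is parallel to the welder's x axis, and the lever points from it to the welder's -y. Increasing joint values lower the grip.
- basket: The wire basket standing in the welder's work rest: 120 (its x) x 140 (its y) x 95 mm high to the rim, bright steel wire, 0.3 to 0.55 kg. Origin at the centre of its underside; y points to the hanger tab, z up. At the start it stands level, its y along the welder's y. Its centre of mass lies within 3 mm of straight below the handle's middle.
- handle (a point): Middle of the basket's tube handle: level steel tube 20 mm thick and 100 mm long along the basket's y axis, its centre 160 mm above the basket's underside (65 mm above the rim), on two 6 mm uprights at its ends. Free space on both sides.
- tab (a point): Top of the hanger tab at the weld spot: flat steel tab, 32 mm wide and with its flange 4 mm thick, standing out level from the rim to y = 112 mm; this point is at basket (0, 95, 97) mm. At the start it lies between the electrodes.
- basket_b: Finished basket of the same kind, standing on the bench to the far right. Not to be disturbed.
- basket_c: Finished basket of the same kind, standing on the bench to the near right. Not to be disturbed.
- pliers: Pliers lying on the bench in front of the welder's open end, about 170 x 55 x 18 mm. Not to be disturbed.
- wire_brush: Wire brush with wooden handle lying on the bench, 180 x 30 x 26 mm. Not to be disturbed.
- spare_tip: Spare copper electrode tip, 20 mm across and 42 mm high, standing on the welder's bedplate beside the lower arm. Not to be disturbed.
- square: Steel try square lying on the far right of the bench, 80 x 120 x 20 mm. Not to be disturbed.
There are look-alikes about, which are no part of the job. Leave any orange or red look-alike of the basket alone.

How it is judged (in metres and radians):
On the way, in this order (a step that is already met when the one before it is completed fails the run):
1. the lever is held down at its stop for 0.7 s with the basket's tab squeezed by the upper electrode (value of joint lever above 0.565 rad and contact force between electrode and basket above 5 N), for 0.7 s.
2. the lever is back up, the basket still standing on the work rest (value of joint lever below 0.05 rad and distance of basket from where it was at the start of the episode below 0.01 m), for 0.1 s.
3. the basket is held up level, clear of the electrodes (height (world z) of basket above 0.12 m and horizontal distance between tab and lower_electrode above 0.06 m and angle between basket's own z axis and vertical below 0.12 rad and contact force between the fingers and basket above 2 N), for 0.2 s.
At the end, for the whole second after the job is handed in: The gripper holds the basket with its underside at least 120 mm above the bench, tilted less than 0.12 rad (7 degrees), still (under 30 mm/s and 0.2 rad/s), its tab at least 60 mm sideways from the electrodes, nothing of the welder touching it, and the lever fully up (under 0.05 rad) (all of step 3 and linear speed of basket below 0.03 m/s and angular speed of basket below 0.2 rad/s and contact force between welder and basket below 0.1 N and value of joint lever below 0.05 rad); the arm keeps its last pose, push and grip.
It fails at once if the basket is forced against the upper electrode (over 25 N) (contact force between electrode and basket above 25 N).
It fails at once if the basket is tipped (over 0.35 rad) (angle between basket's own z axis and vertical above 0.35 rad).
It fails at once if another thing on the bench is moved more than 30 mm (distance of any of basket_b, basket_c, pliers, wire_brush, spare_tip, square from where it was at the start of the episode above 0.03 m).
It also fails if it takes over 64 s, if anything falls off the work surface, if the arm or the gripper's body presses on something with over 40 N, if the wrist force passes 120 N, or if a joint passes its speed limit or range.

## Working session

There is one attempt and no reset: what is moved stays moved. The work goes in short steps, Python scripts to look and compute and a shell command to move; the robot and the scene stay as the last step left them, time stands still between calls to the robot, and variables do not carry over. Pictures are saved under pics/ and viewed, and the job is handed in when it is done.

```bash
mkdir -p pics; ls
python3 - <<'E'
from cell import *
import cv2,json
print(read_state())
for n in ["scene","top"]:
    s=snapshot(n); cv2.imwrite(f"pics/{n}0.png",cv2.resize(s["pixels"][:,:,::-1],(800,600),interpolation=cv2.INTER_CUBIC))
    cv2.imwrite(f"pics/{n}0raw.png",s["pixels"][:,:,::-1])
    d={k:(v.tolist() if hasattr(v,'tolist') else v) for k,v in s.items() if k!="pixels"}
    print(d); json.dump(d,open(f"{n}.json","w"))
E
```

```text
pics
{'t': 0.0, 'joint_pos': array([-7.99005376e+01,  2.83147160e+01,  7.71295424e+01,  2.02324545e-04,
        7.46281571e+01, -5.47104888e+00]), 'qd': array([ 0.0338801 , -0.06418057,  0.09961359, -0.05622132,  0.05748636,
       -0.05335767]), 'joint_efforts': array([ 9.03063737e-04, -8.82157731e+01, -3.83871567e+01, -3.82194048e-05,
        9.96910909e-03, -1.54397429e-05]), 'tcp_pos': array([ 0.1677126 , -0.60170096,  0.24468781]), 'eef_rot': array([-1.79927933e+02, -7.09842732e-03,  1.55704531e+01]), 'contact_force': array([-0.23064972, -0.45817508,  0.79561597]), 'torque': array([-0.02878681,  0.03132809,  0.00526293]), 'grip_width': 0.08529200085361305}
{'fx': 427.2563326203604, 'fy': 427.2563326203604, 'cx': 276.78999554591064, 'cy': 206.04966805213883, 'position': [1.1113358081602278, 0.5763777836811487, 0.7968556481455513], 'attitude': [58.352469083884955, 0.03617444531768844, 137.22289057139355]}
{'fx': 511.21223959961003, 'fy': 511.21223959961003, 'cx': 277.917270545284, 'cy': 203.94540445566287, 'position': [0.38378023356094854, -0.1280946129921499, 1.8583364839043155], 'attitude': [3.87002304208834, 0.4255829801008357, -89.56346068086813]}
```

View pics/scene0.png

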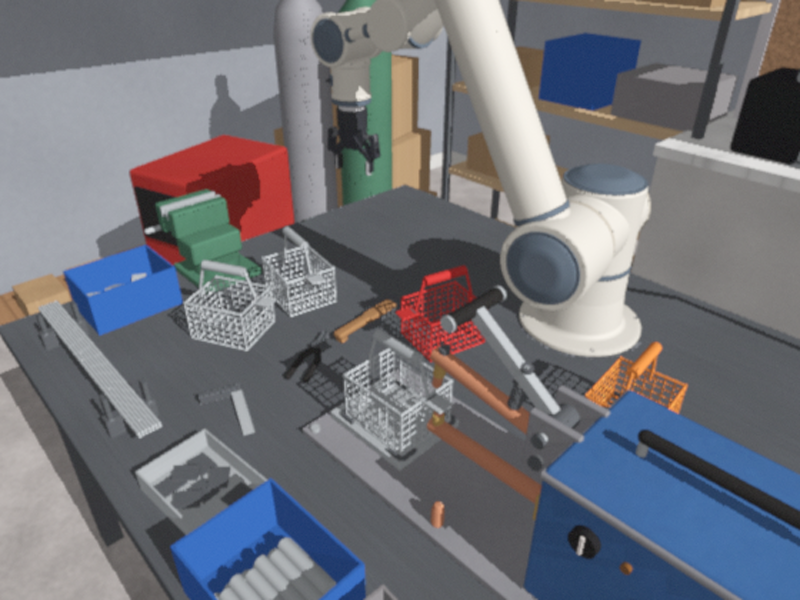

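View pics/top0.png

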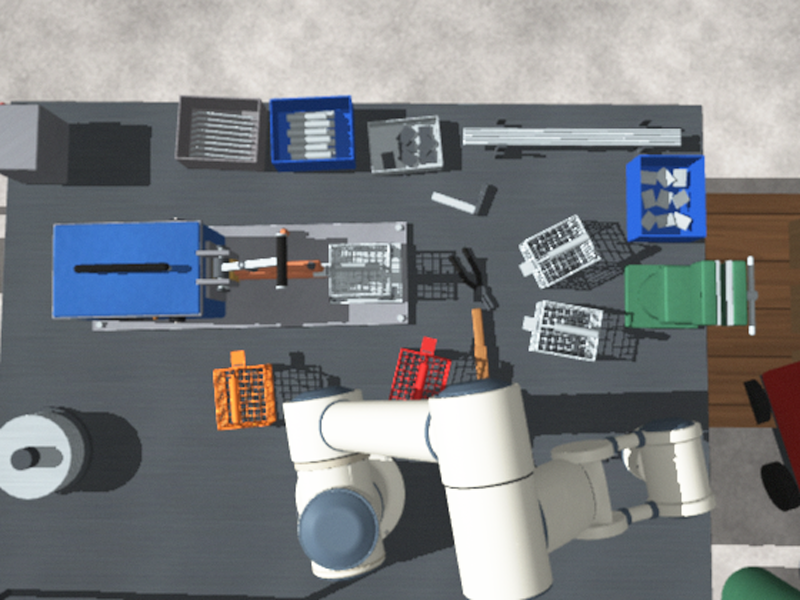

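The scene view shows the basket at about (395,395), the lever grip at (473,308) and the pliers at (305,355). In the top view the grip is at (282,258) and the basket handle at (361,267). The welder's y axis runs along world +y. Next I'll enlarge crops.

```bash
cat > h.py <<'E'
import json,numpy as np,cv2
from scipy.spatial.transform import Rotation as R
def cam(n):
    d=json.load(open(f"{n}.json")); return d,R.from_euler('xyz',d['attitude'],degrees=True).as_matrix()
def ray(n,u,v):
    d,M=cam(n); return np.array(d['position']),M@np.array([(u-d['cx'])/d['fx'],-(v-d['cy'])/d['fy'],-1])
def atz(n,u,v,z):
    p,r=ray(n,u,v); return p+r*(z-p[2])/r[2]
def proj(n,X):
    d,M=cam(n); c=(np.array(X)-d['position'])@M; return (d['cx']+d['fx']*c[...,0]/-c[...,2], d['cy']+d['fy']*c[...,1]/c[...,2])
def tri(uv1,uv2):
    p,r=ray("scene",*uv1);q,s=ray("top",*uv2)
    a=np.linalg.lstsq(np.c_[r,-s],q-p,rcond=None)[0]
    A=p+a[0]*r;B=q+a[1]*s
    return (A+B)/2,np.linalg.norm(A-B)
def crop(src,dst,u0,v0,u1,v1,k):
    im=cv2.imread(src)[v0:v1,u0:u1]; cv2.imwrite(dst,cv2.resize(im,None,fx=k,fy=k,interpolation=cv2.INTER_CUBIC))
E
python3 -c "
from h import *
crop('pics/top0raw.png','pics/topc.png',140,145,300,245,5)
crop('pics/scene0raw.png','pics/scenec.png',220,190,420,340,4)"
```

```text
(no output)
```

View pics/topc.png

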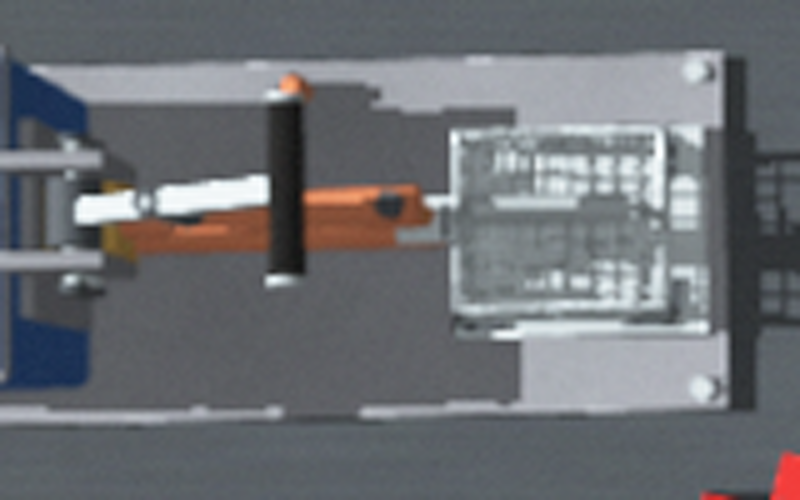

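View pics/scenec.png

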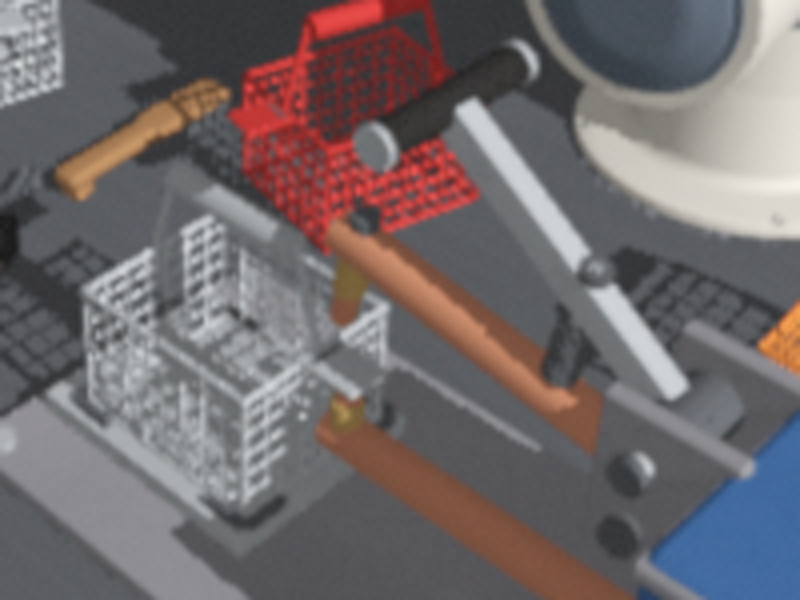

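Run:
```python
from h import *
np.set_printoptions(precision=4,suppress=True)
t=lambda x,y:(140+x/5,145+y/5); s=lambda x,y:(220+x/4,190+y/4)
print("grip",tri(s(377,147),t(285,280)),tri(s(523,62),t(287,95)))
# which end? print both pairings
print("gripalt",tri(s(377,147),t(287,95)),tri(s(523,62),t(285,280)))
for p in [(285,95),(285,280)]: print("grip z.335",atz("top",*t(*p),.335))
print("rim corners", [atz("top",*t(*p),.125)[:2] for p in [(450,130),(663,128),(452,312),(660,305)]])
print("handle tube z.2 top", [atz("top",*t(*p),.2)[:2] for p in [(490,203),(640,203)]])
print("handle scene z.19", [atz("scene",*s(*p),.195)[:2] for p in [(205,185),(300,245)]])
print("bedplate", [atz("top",*t(*p),.0)[:2] for p in [(722,52),(728,408),(698,70),(704,388)]])
print("tab scene z127", atz("scene",*s(345,375),.127))
```

```text
grip (array([0.5218, 0.1079, 0.2879]), np.float64(0.07152816129087894)) (array([0.5771, 0.1477, 0.3825]), np.float64(0.07144749182175418))
gripalt (array([0.6036, 0.1288, 0.3355]), np.float64(0.0050315164705614325)) (array([0.4923, 0.1278, 0.3361]), np.float64(0.00462454496003465))
grip z.335 [0.6054 0.1282 0.335 ]
grip z.335 [0.4939 0.1261 0.335 ]
rim corners [array([0.6126, 0.0502]), array([ 0.6149, -0.0953]), array([0.488 , 0.0471]), array([ 0.4938, -0.0943])]
handle tube z.2 top [array([0.5549, 0.0157]), array([ 0.5556, -0.0821])]
handle scene z.19 [array([ 0.5524, -0.0479]), array([0.5519, 0.0326])]
bedplate [array([ 0.688 , -0.1357]), array([ 0.4271, -0.1419]), array([ 0.6745, -0.1182]), array([ 0.4415, -0.1243])]
tab scene z127 [0.5557 0.0754 0.127 ]
```

Run:
```python
import cell
print([n for n in dir(cell) if not n.startswith('_')]); print(getattr(cell,'tips_ahead',None))
from h import *
yaw=np.radians(1.2);O=np.array([.550,.073,0]);M=R.from_euler('z',yaw).as_matrix()
W=lambda *p:O+M@np.array(p)
pts={'g1':W(-.055,.0554,.3354),'g2':W(.055,.0554,.3354),'h1':W(0,-.145,.19),'h2':W(0,-.045,.19),'le':W(0,0,.1225),'ue':W(0,0,.158),
 'r1':W(-.06,-.165,.125),'r2':W(.06,-.165,.125),'r3':W(.06,-.025,.125),'r4':W(-.06,-.025,.125)}
for n,u0,v0,k,b in [('top',140,145,5,(160,100)),('scene',220,190,4,(200,150))]:
    im=cv2.imread('pics/topc.png' if n=='top' else 'pics/scenec.png')
    for l,X in pts.items():
        u,v=proj(n,X); c=(int((u-u0)*k),int((v-v0)*k)); cv2.drawMarker(im,c,(0,0,255) if l[0]!='h' else (0,255,0),cv2.MARKER_CROSS,14,1); cv2.putText(im,l,c,0,.4,(0,255,255),1)
    cv2.imwrite(f'pics/ov_{n}.png',im)
```

```text
['Unreachable', 'hand_in', 'read_state', 'snapshot', 'tips_ahead']
0.014
```

```bash
python3 -c "
import cv2;a=cv2.imread('pics/ov_top.png');b=cv2.imread('pics/ov_scene.png')
cv2.imwrite('pics/ov1.png',a[:450,200:800]);cv2.imwrite('pics/ov2.png',b)"
```

```text
(no output)
```

View pics/ov_top.png

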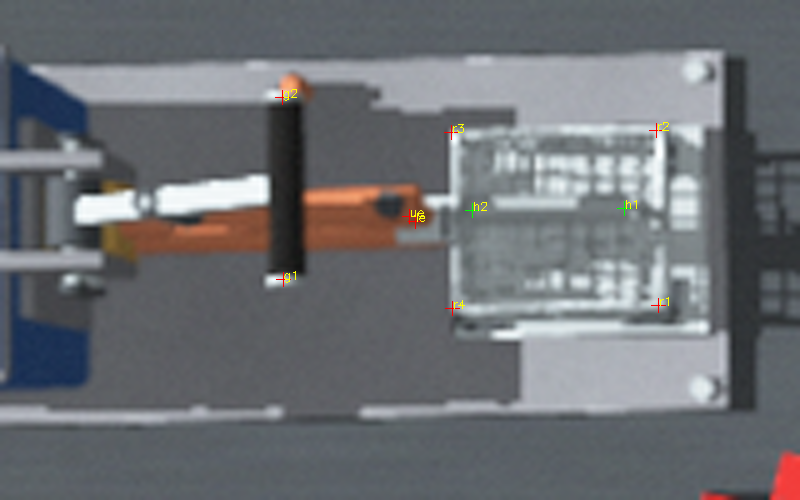

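View pics/ov_scene.png

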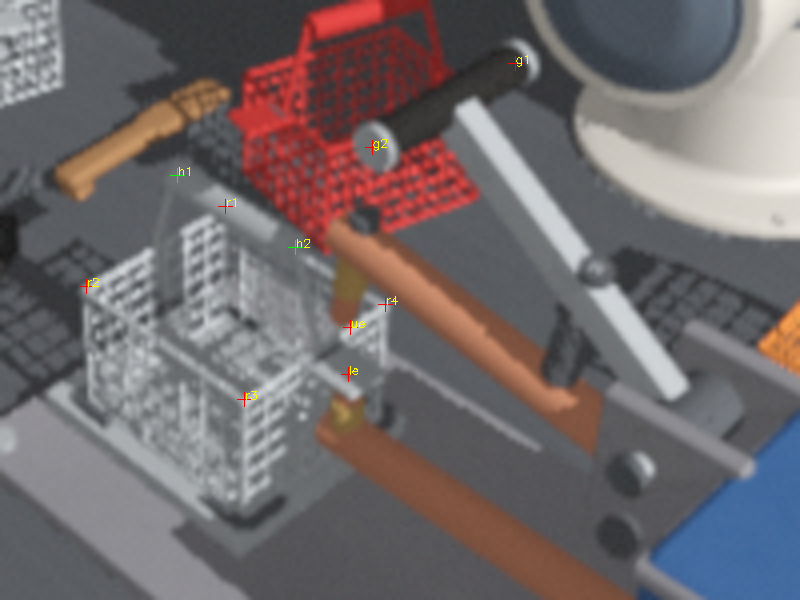

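```bash
python3 -m jog '{"jaw":[1,1,0.5,0,0,0,0,0,0,0],"linear":[[0.5,1,4],[1,2,4],[1.5,3,3],[2,3.5,2.5],[2,3.8,2],[2,3.8,1],[2,3.8,1],[2,3.8,0],[2,3.8,0],[2,3.8,0]],"yaw":[0,0.14,0.14,0.14,0.14,0.14,0.14,0.14,0.14,0.14]}' 40
python3 -m jog '{"jaw":[0,0,0,0,0,0,0,0,0,0],"linear":[[2,3.8,0],[2,3.8,0],[2,3.8,0],[2,3.8,0],[2,3.8,0],[2,3.8,0],[2,3.8,0],[2,3.8,0],[1,2,0],[0,0,0]],"yaw":[0.05,0,0,0,0,0,0,0,0,0]}'
```

```text
t: 1.1
tcp_pos: [0.3387, -0.2681, 0.4222]
eef_rot: [-179.6, 0.1, 90.1]
contact_force: [0.2, -0.4, -0.7]
grip_width: -0.0001
t: 2.1
tcp_pos: [0.5126, 0.0762, 0.4204]
eef_rot: [-179.4, 0.1, 93.7]
contact_force: [-1.2, -0.2, 0.4]
grip_width: -0.0004
```

```bash
python3 -m jog '{"jaw":[0,0,0,0,0],"linear":[[2,2.5,0],[1.6,2.5,-1],[0,0,-2],[0,0,-1],[0,0,0]],"yaw":[-0.04,0,0,0,0]}'
python3 - <<'E'
from cell import *
import cv2
for n,b in [("scene",(220,140,420,290)),("top",(140,130,300,250))]:
    s=snapshot(n)["pixels"][b[1]:b[3],b[0]:b[2],::-1]; cv2.imwrite(f"pics/{n}1.png",cv2.resize(s,None,fx=4,fy=4,interpolation=cv2.INTER_CUBIC))
s=read_state();print(s['tcp_pos'],s['eef_rot'],s['contact_force'])
E
```

```text
t: 2.6
tcp_pos: [0.5487, 0.1263, 0.3784]
eef_rot: [-179.3, 0.1, 91.3]
contact_force: [-0.9, -0.5, -0.0]
grip_width: -0.0002
[0.54912925 0.12620891 0.37992031] [-1.79449911e+02  1.23120818e-01  9.12728370e+01] [-0.21239107 -0.21187573  0.04084114]
```

View pics/scene1.png

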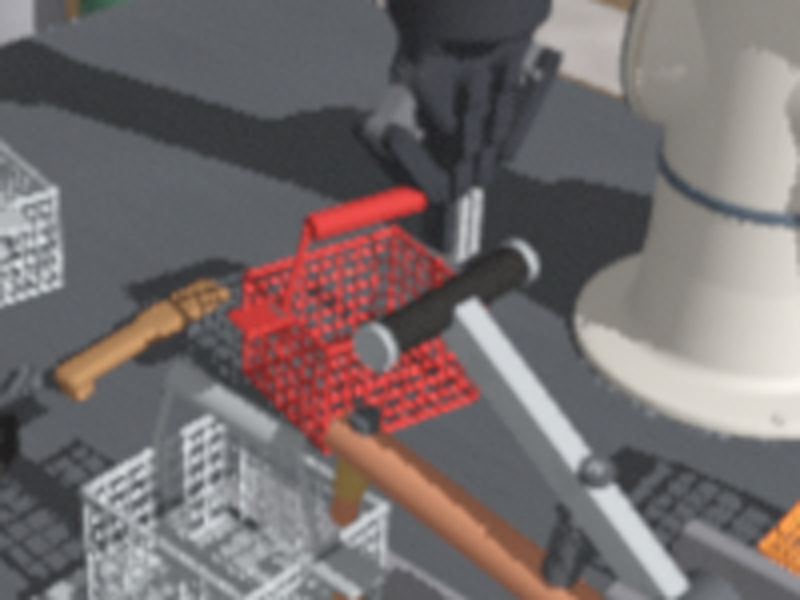

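The shut fingertips, at (467,258), stand just above the middle of the grip bar at (455,290). I'll press along the arc.

```bash
python3 -m jog '{"jaw":[0,0,0,0,0,0],"linear":[[0,0.1,-1],[0,0,-0.7],[0,-0.3,-0.5],[0,-0.5,-0.8],[0,-0.4,-0.8],[0,-0.3,-0.8]],"yaw":[0,0,0,0,0,0]}'
```

```text
t: 3.3
tcp_pos: [0.5503, 0.1086, 0.3355]
eef_rot: [-179.9, 0.3, 91.2]
contact_force: [-1.5, -6.5, 9.0]
grip_width: -0.0002
```

```bash
python3 -m jog '{"jaw":[0,0,0,0],"linear":[[0,0.3,-0.7],[0,0.1,-0.8],[0,-0.2,-0.9],[0,-0.2,-0.9]],"yaw":[0,0,0,0]}'
```

```text
t: 3.7
tcp_pos: [0.5515, 0.1043, 0.3034]
eef_rot: [179.8, 0.6, 91.0]
contact_force: [-2.6, -7.0, 7.7]
grip_width: 0.0002
```

```bash
python3 -m jog '{"jaw":[0,0,0,0],"linear":[[-0.1,-0.2,-0.9],[0,-0.2,-0.9],[0,-0.1,-0.9],[0,0,-0.8]],"yaw":[0,0,0,0]}'
```

```text
t: 4.1
tcp_pos: [0.5518, 0.0959, 0.2689]
eef_rot: [179.4, 0.7, 91.0]
contact_force: [-2.9, -5.9, 11.9]
grip_width: -0.0003
```

```bash
python3 -m jog '{"jaw":[0,0,0],"linear":[[0,0,-0.6],[0,0,-0.5],[0,0,-0.3]],"yaw":[0,0,0]}'
```

```text
t: 4.4
tcp_pos: [0.5519, 0.0941, 0.2553]
eef_rot: [179.3, 0.8, 90.9]
contact_force: [-3.7, 2.6, 13.1]
grip_width: 0.0005
```

```bash
python3 -m jog '{"jaw":[0,0,0],"linear":[[0,0,-0.3],[0,0,-0.2],[0,0,-0.2]],"yaw":[0,0,0]}'
```

```text
t: 4.7
tcp_pos: [0.552, 0.0939, 0.2527]
eef_rot: [179.0, 0.7, 90.9]
contact_force: [-15.2, 2.1, 40.1]
grip_width: 0.0002
```

At the stop, since the force rose sharply. I'll ease off slightly and hold.

```bash
python3 -m jog '{"jaw":[0,0],"linear":[[0,0,0],[0,0,-0.1]],"yaw":[0,0]}'; python3 -m jog '{"jaw":[0,0,0],"linear":[[0,0,-0.1],[0,0,-0.1],[0,0,-0.1]],"yaw":[0,0,0]}'
python3 - <<'E'
from cell import *
import cv2
s=snapshot("scene")["pixels"][190:340,220:420,::-1]; cv2.imwrite("pics/s2.png",cv2.resize(s,None,fx=4,fy=4,interpolation=cv2.INTER_CUBIC))
E
```

```text
t: 4.9
tcp_pos: [0.5518, 0.094, 0.2541]
eef_rot: [178.9, 0.6, 90.9]
contact_force: [-4.0, 2.5, 12.0]
grip_width: -0.0001
t: 5.2
tcp_pos: [0.5518, 0.0939, 0.2535]
eef_rot: [178.7, 0.5, 90.9]
contact_force: [-6.5, 2.1, 19.0]
grip_width: -0.0004
```

View pics/s2.png

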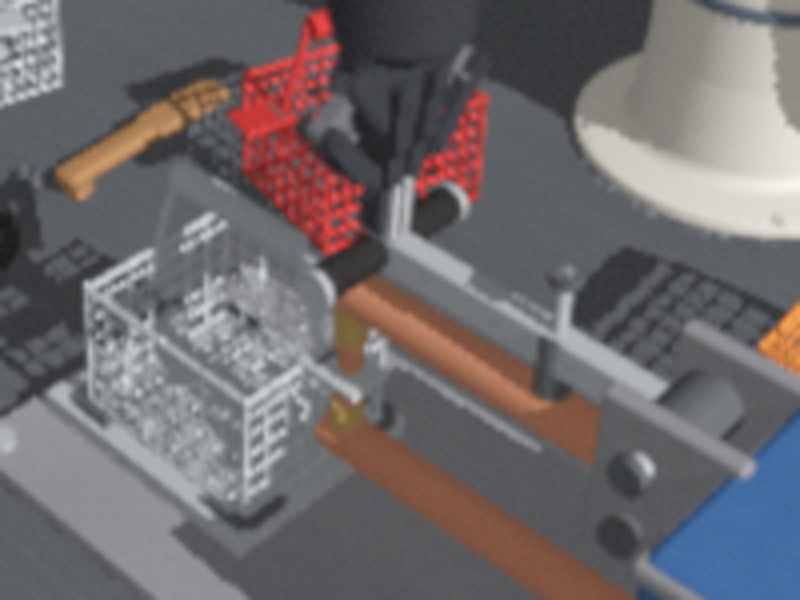

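The lever lies level, with its grip at (400,235), and the electrode is on the tab at (350,375). Holding.

```bash
python3 -m jog '{"jaw":[0,0,0,0,0,0,0,0],"linear":[[0,0,-0.1],[0,0,-0.1],[0,0,-0.1],[0,0,-0.1],[0,0,-0.1],[0,0,-0.1],[0,0,-0.1],[0,0,-0.1]],"yaw":[0,0,0,0,0,0,0,0]}'
```

```text
t: 6.05
tcp_pos: [0.5517, 0.0938, 0.2535]
eef_rot: [178.1, 0.3, 90.9]
contact_force: [-6.9, 2.1, 18.5]
grip_width: 0.0002
```

```bash
python3 -m jog '{"jaw":[0,0,0,0,0,0],"linear":[[0,0,-0.1],[0,0,-0.1],[0,0,0.5],[0,0.05,1],[0,0.1,1],[0,0.3,1]],"yaw":[0,0,0,0,0,0]}'
python3 -m jog '{"jaw":[0,0,0,0,0,0,0],"linear":[[0,0.3,1],[0,0.4,1],[0,0.5,1],[0,0.5,1],[0,0.6,1],[0,0.6,1],[0,0.6,1]],"yaw":[0,0,0,0,0,0,0]}'
```

```text
t: 6.65
tcp_pos: [0.5517, 0.0985, 0.2905]
eef_rot: [177.8, 0.1, 90.9]
contact_force: [-2.6, -2.0, 6.2]
grip_width: -0.0003
t: 7.35
tcp_pos: [0.5513, 0.1347, 0.3654]
eef_rot: [177.7, 0.1, 90.8]
contact_force: [-0.2, -0.1, -0.4]
grip_width: -0.0003
```

```bash
python3 -m jog '{"jaw":[0,0.5,1,1,1,1,1,1,1,1],"linear":[[0,0,3],[0,-1,2],[0,-2,0],[0,-3,0],[0,-3,0],[0,-3,0],[0,-3,0],[0.2,-0.5,0],[0,0,0],[0,0,0]],"yaw":[0,0,0,0,0,0,0,0,0,0]}' 60
python3 - <<'E'
from cell import *
import cv2
for n,b in [("scene",(220,140,420,340)),("top",(140,145,300,245))]:
    s=snapshot(n)["pixels"][b[1]:b[3],b[0]:b[2],::-1]; cv2.imwrite(f"pics/{n}3.png",cv2.resize(s,None,fx=3 if n=='scene' else 5,fy=3 if n=='scene' else 5,interpolation=cv2.INTER_CUBIC))
s=read_state();print(s['tcp_pos'],s['eef_rot'])
E
```

```text
t: 8.35
tcp_pos: [0.5535, -0.0214, 0.4208]
eef_rot: [177.7, 0.2, 91.0]
contact_force: [-0.1, 0.5, -0.9]
grip_width: 0.0858
[ 0.55353695 -0.02099179  0.420836  ] [1.77725110e+02 1.53196776e-01 9.10949331e+01]
```

View pics/scene3.png

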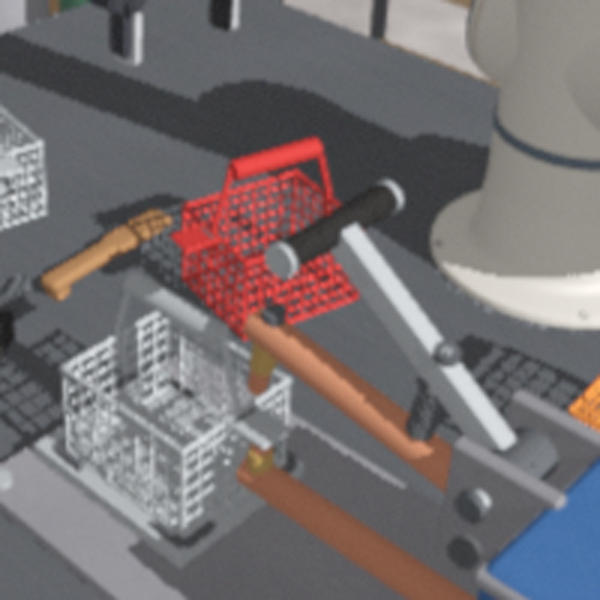

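View pics/top3.png

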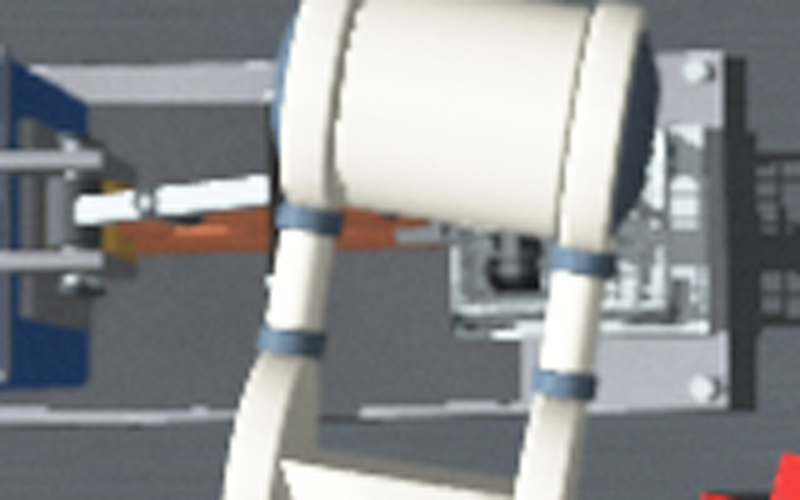

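```bash
python3 - <<'E'
from h import *
for z in [.245,.3,.35,.4,.45,.5,.55]:
    u,v=proj("scene",np.array([.168,-.602,z])); print(z,np.round((u*800/560,v*800/560)))
E
python3 -c "
import sys;sys.path.insert(0,'.')
from h import *
crop('pics/scene0raw.png','pics/wr.png',200,0,330,130,5)"
```

```text
0.245 [354. 170.]
0.3 [353. 149.]
0.35 [352. 130.]
0.4 [351. 109.]
0.45 [351.  88.]
0.5 [350.  66.]
0.55 [349.  44.]
```

View pics/wr.png

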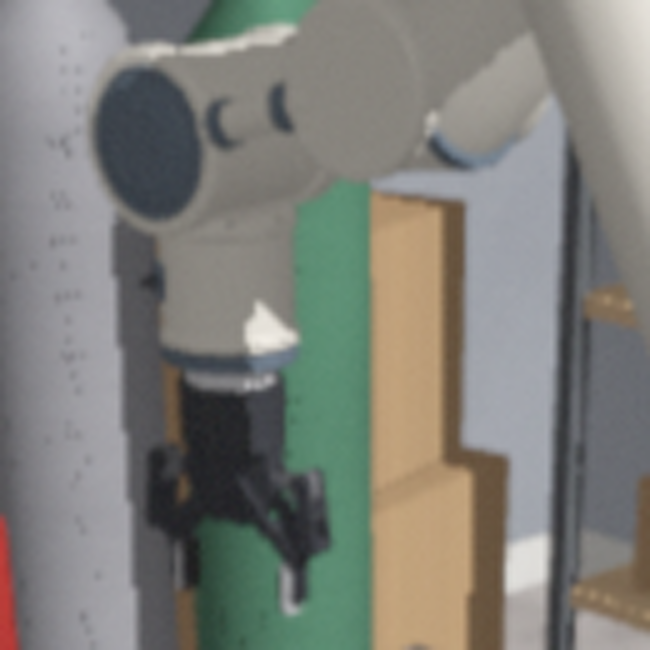

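The lever is fully up, the basket hasn't moved, and the wrist will clear the lever grip by about 90 mm. I'll descend onto the handle.

```bash
python3 -m jog '{"jaw":[1,1,1,1,1,1,1,1],"linear":[[0.1,-0.1,-3],[0,0,-4],[0,0,-4],[0,0,-4],[0,0,-3],[0,0,-2],[0,0,0],[0,0,0]],"yaw":[0,0,0,0,0,0,0,0]}'
python3 - <<'E'
from cell import *
import cv2
for n,b in [("scene",(220,140,420,340)),("top",(140,145,300,245))]:
    s=snapshot(n)["pixels"][b[1]:b[3],b[0]:b[2],::-1]; cv2.imwrite(f"pics/{n}4.png",cv2.resize(s,None,fx=3,fy=3,interpolation=cv2.INTER_CUBIC))
s=read_state();print(s['tcp_pos'],s['eef_rot'])
E
```

```text
t: 9.25
tcp_pos: [0.5543, -0.0142, 0.2164]
eef_rot: [177.5, 0.1, 91.6]
contact_force: [0.7, -0.8, 0.7]
grip_width: 0.0857
[ 0.55456675 -0.014489    0.21697972] [1.77380965e+02 1.61263027e-01 9.16021489e+01]
```

View pics/scene4.png

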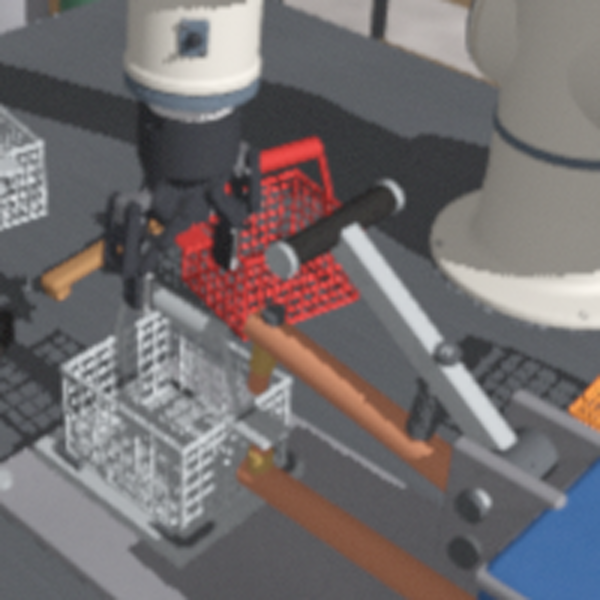

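The jaws straddle the handle with one finger on each side, at (130,290) and (235,250). y drifted +7 mm, so I'll correct that and go down.

```bash
python3 -m jog '{"jaw":[1,1,1,1],"linear":[[0,-0.9,0],[0,0,-1.5],[0,0,-1.5],[0,0,0]],"yaw":[0,0,0,0]}'
```

```text
t: 9.75
tcp_pos: [0.5574, -0.0257, 0.1913]
eef_rot: [176.9, 0.3, 91.6]
contact_force: [0.6, 0.5, 1.0]
grip_width: 0.0853
```

```bash
python3 -m jog '{"jaw":[1,0.8,0.6,0.4],"linear":[[-0.3,0.2,-0.6],[0,0,0],[0,0,0],[0,0,0]],"yaw":[0,0,0,0]}' 40; python3 -m jog '{"jaw":[0.3,0.2,0,0,0],"linear":[[0,0,0],[0,0,0],[0,0,0],[0,0,0],[0,0,0]],"yaw":[0,0,0,0,0]}' 40
python3 - <<'E'
from cell import *
import cv2
for n,b in [("scene",(220,140,420,340)),("top",(140,145,300,245))]:
    s=snapshot(n)["pixels"][b[1]:b[3],b[0]:b[2],::-1]; cv2.imwrite(f"pics/{n}5.png",cv2.resize(s,None,fx=3,fy=3,interpolation=cv2.INTER_CUBIC))
s=read_state();print(s['tcp_pos'],s['eef_rot'],s['contact_force'],s['torque'],s['grip_width'])
E
```

```text
t: 10.15
tcp_pos: [0.5555, -0.0245, 0.1878]
eef_rot: [176.6, 0.3, 91.6]
contact_force: [0.3, -0.7, 0.4]
grip_width: 0.0438
t: 10.65
tcp_pos: [0.5553, -0.0245, 0.1884]
eef_rot: [176.7, 0.3, 91.6]
contact_force: [-0.5, -1.6, 0.9]
grip_width: 0.0188
[ 0.55530173 -0.02443378  0.188398  ] [176.65560352   0.33146384  91.61750082] [-0.09768083  0.41105595  0.52955963] [-0.08096659  0.219572    0.0034551 ] 0.01872559408745553
```

View pics/scene5.png

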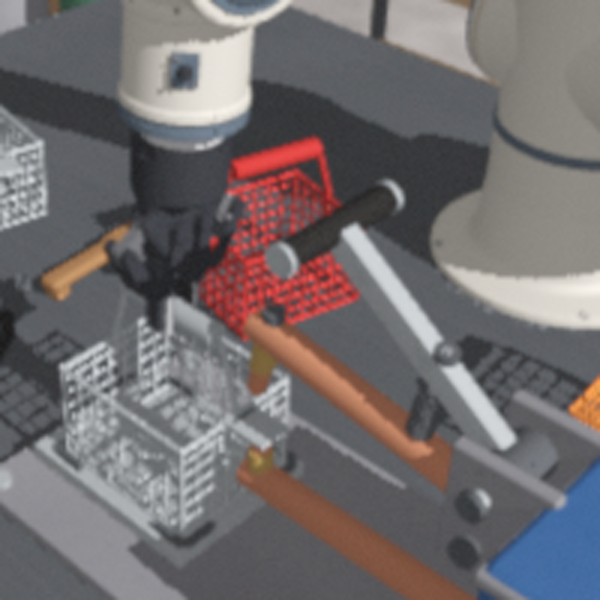

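Gripped, width 18.7 mm. I'll firm up the grip and lift about 13 mm.

```bash
python3 -m jog '{"jaw":[0,0,0,0,0,0,0],"linear":[[0,0,0],[0,0,0],[0,0,0.4],[0,0,0.4],[0,0,0.4],[0,0,0.2],[0,0,0]],"yaw":[0,0,0,0,0,0,0]}' 70
```

```text
t: 11.45
tcp_pos: [0.5551, -0.0243, 0.2032]
eef_rot: [176.7, 0.3, 91.6]
contact_force: [-0.1, -0.6, -5.2]
grip_width: 0.018
```

Run:
```python
from cell import *
import cv2
s=snapshot("scene")["pixels"][190:340,220:420,::-1]; cv2.imwrite("pics/s6.png",cv2.resize(s,None,fx=4,fy=4,interpolation=cv2.INTER_CUBIC))
```

```text
(no output)
```

View pics/s6.png

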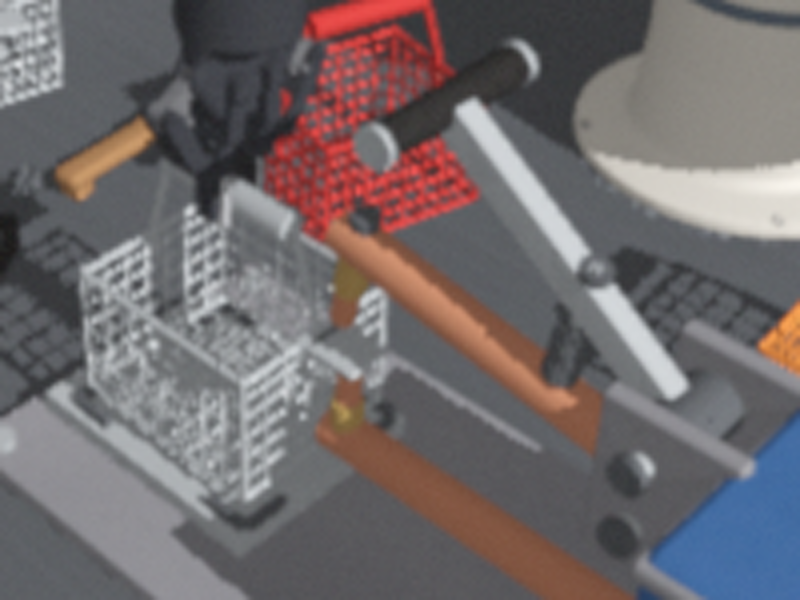

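The basket is lifted level, with its tab at (335,355), clear between the electrodes. Now I'll draw it out towards −y.

```bash
python3 -m jog '{"jaw":[0,0,0,0],"linear":[[0,-0.5,0],[0,-1,0],[0,-1,0],[0,-1,0]],"yaw":[0,0,0,0]}'; python3 -m jog '{"jaw":[0,0,0,0,0],"linear":[[0,-1.2,0],[0,-1.5,0],[0,-1.5,0],[0,-1.5,0],[0,-1,0]],"yaw":[0,0,0,0,0]}'
```

```text
t: 11.9
tcp_pos: [0.5548, -0.0612, 0.2027]
eef_rot: [176.7, 0.3, 91.7]
contact_force: [0.5, -0.3, -4.8]
grip_width: 0.0179
t: 12.4
tcp_pos: [0.5545, -0.1358, 0.2025]
eef_rot: [176.7, 0.3, 91.6]
contact_force: [0.6, 0.1, -4.8]
grip_width: 0.018
```

```bash
python3 -m jog '{"jaw":[0,0,0,0,0,0,0,0,0,0],"linear":[[0,-1.5,0.5],[0,-1.5,1],[0,-1,1.5],[0,-0.5,1.5],[0,0,1.5],[0,0,1.5],[0,0,1.5],[0,0,1.5],[0,0,1.2],[0,0,0.5]],"yaw":[0,0,0,0,0,0,0,0,0,0]}';python3 -m jog '{"jaw":[0,0,0,0,0],"linear":[[0,0,0],[0,0,0],[0,0,0],[0,0,0],[0,0,0]],"yaw":[0,0,0,0,0]}'
python3 - <<'E'
from cell import *
import cv2
for n in ["scene","top"]:
    s=snapshot(n)["pixels"][:,:,::-1]; cv2.imwrite(f"pics/{n}7.png",cv2.resize(s,(800,600),interpolation=cv2.INTER_CUBIC))
E
```

```text
t: 13.4
tcp_pos: [0.5535, -0.192, 0.3362]
eef_rot: [176.6, 0.4, 91.5]
contact_force: [0.1, -0.4, -4.5]
grip_width: 0.0178
t: 13.9
tcp_pos: [0.5529, -0.1928, 0.3357]
eef_rot: [176.7, 0.4, 91.5]
contact_force: [0.2, -0.4, -4.6]
grip_width: 0.0182
```

View pics/scene7.png

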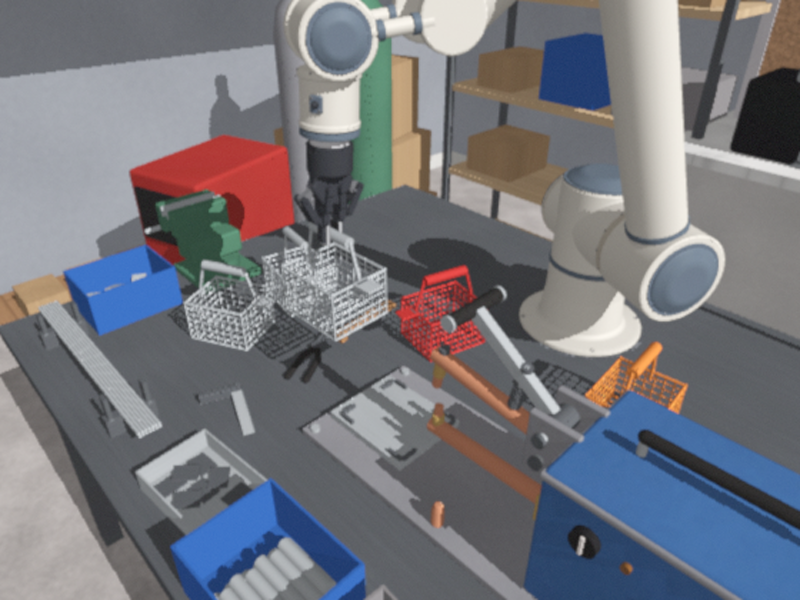

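View pics/top7.png

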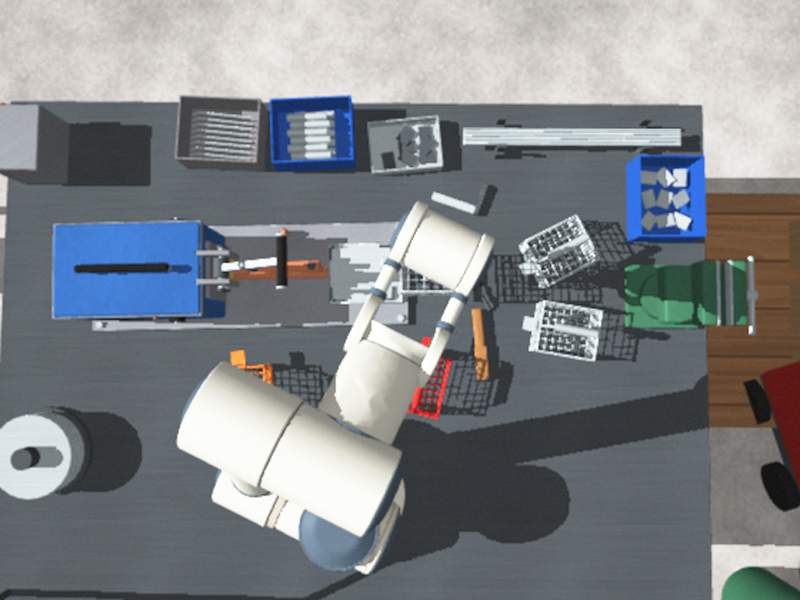

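The basket is held up at about (335,290). The lever is up and the other items look unmoved. I'll check the tilt against a projected level model.

Run:
```python
from cell import *
from h import *
s=read_state(); print(s['qd'].round(2),s['tcp_pos'])
M=R.from_euler('z',np.radians(1.5)).as_matrix();O=np.array([.5525,-.1915,.178])
im=snapshot("scene")["pixels"][140:260,170:290,::-1];k=5
im=cv2.resize(im,None,fx=k,fy=k,interpolation=cv2.INTER_CUBIC)
for p in [(x,y,z) for x in(-.06,.06) for y in(-.07,.07) for z in (0,.095)]+[(0,-.05,.16),(0,.05,.16),(0,.112,.097)]:
    u,v=proj("scene",O+M@np.array(p)); cv2.drawMarker(im,(int((u-170)*k),int((v-140)*k)),(0,0,255),cv2.MARKER_CROSS,14,2)
cv2.imwrite("pics/ov8.png",im)
```

```text
[ 0.17 -0.12 -0.17  0.04 -0.06  0.06] [ 0.55294246 -0.19277234  0.33573961]
```

View pics/ov8.png

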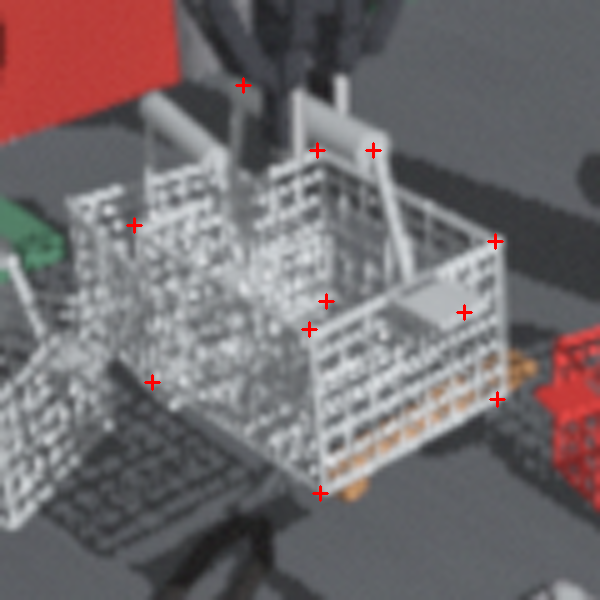

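The corners match a level model to within a few mm. The residual roll is about 0.05 rad, below the 0.12 limit.

```bash
python3 -c "
from cell import *
print(hand_in()); s=read_state(); print(s['t'],s['tcp_pos'],s['contact_force'],s['grip_width'])"
```

```text
the job is handed in; nothing more can be done
None
the job is handed in; nothing more can be done
```

I pressed the lever to its stop and held it there for more than 1 s at about 19 N, then let it come all the way back up. I then gripped the basket by its handle, lifted it about 15 mm, drew it out towards −y and held it up. The job was handed in at about 14 s; no verdict is reported.

**Last checks:**
- **Position:** the basket's underside is about 178 mm above the bench, and its tab is about 165 mm sideways from the electrodes.
- **Grip and stillness:** the grip is set to 70 N and the arm is at rest.
- **Welder and bench:** the pictures show the lever fully up and the other bench items where they were.
- **Basket tilt:** it hangs about 0.05 rad off level, within the 0.12 limit. The tool itself picked up a tilt of about 3° during the moves, which the jog interface cannot correct.
- **Force peak:** the tool force touched about 40 N in z (about 43 N in total) for one reading when the lever met its stop, and I eased it off at once. The 40 N limit covers the arm and gripper body. Only the fingertips should have been touching, but I could not confirm that the peak doesn't count against it.

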